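Free the hanging link from a hooked weight and clear the shelf

ROBOT

A 6-joint arm with a two-finger parallel gripper is mounted at the origin on the work surface. World frame = base frame: x ahead of the robot, y to its left, z up, the work surface at z = 0. Lengths are in m, angles in rad, forces in N, time in s.
With the tool pointing down it reaches from about 0.275 to 0.875 m from the base axis. Payload 12.5 kg.
Tool frame: the origin (TCP) lies on the centre line of the jaws, within the pads' length; the fingertips stand r.finger_overhang ahead of it and the grasp point (between the pads) lies 3 mm ahead of it (r.finger_overhang is the distance from the TCP to the fingertips, in m); z points along the fingers, y is the direction in which the jaws open and shut (so a half turn about z gives the same grasp; the last joint's range is limited). The gripper opens to 85 mm and grips with 20 to 120 N. Pads are 22 mm wide; open, the fingers measure 114 mm over their backs; the gripper's body (76 mm by 85 mm) begins 54 mm behind the grasp point. The pads swing forward as they close: fully open they stand 13 mm farther back than shut.
Start: joints at [1.234, 0.351, 1.652, -0, 1.139, -0.085], TCP at [0.137, 0.533, 0.217] pointing down, gripper open.
Joint ranges: [-2.75, 2.75], [-0.79, 2.1], [0.01, 2.65], [-1.57, 4.71], [0.07, 3.14], [-2.87, 2.87]. Speed limits (rad/s): [2.22, 2.22, 2.79, 3.14, 3.14, 3.14].

INTERFACE

Orientations are given as a unit quaternion [x, y, z, w].
In Python, from cell import r, optics gives the robot as it stands. The module is installed in compiled form; this text tells all that it offers. Calls block until the motion is done:
- r.move_to(position, orientation): joint-space move of the TCP to a pose.
- r.move_linear(position, rot=None, vel=0.15): straight line of the TCP; rot=None keeps the orientation; vel is the mean speed in m/s.
- r.set_joints(angles): joint-space move.
- r.set_gripper(opening, squeeze=None): opening from 0.0 (shut) to 1.0 (fully open); squeeze is the grip in N (None keeps the last); returns when the fingers have stopped.
- r.sleep(seconds).
- r.inverse_kinematics(position, orientation): joint angles nearest the present ones, or None.
- optics.get_image(name): name is "scene" or "top"; returns a dict with "pixels" (384x512x3 uint8, red, green, blue), "depth" (384x512 float32, m along the optical axis (not along the pixel's ray), 0 where there is no reading), "fx", "fy", "cx", "cy" (pixels), "camera_from_world" (4x4, takes a point from world to camera coordinates). Camera axes: x right, y down, z forward; pixel columns grow to the right and rows downward; lengths in m; the calibration is good to about 2 mm. A picture is of the moment at which its call begins.
A pose or a line that the arm cannot do raises r.PlanningError and nothing moves.
- r.hand_in(): hands the job in, once; it reports no verdict.
Readings, each from a call of its own:
- r.current_t(): time.
- r.current_q(): joint angles.
- r.current_qvel(): joint speeds.
- r.current_effort(): joint torques, N m.
- r.current_tool_pos(): TCP position.
- r.current_ee_rot(): TCP orientation.
- r.current_contact_force(): force on the tool from outside, world axes, zero at the start.
- r.current_torque(): the same for the moment, N m.
- r.current_opening(): opening from 0.0 (shut) to 1.0 (fully open).
Only numpy, scipy, OpenCV 4.12 (cv2) and the standard library are available. Lean on these libraries where they do the work, as an engineer would, in place of code of your own. Each camera call takes 0.05 s, during which the arm holds its last target.

TASK

On the iron shelf a long steel hanging link is caught under the hook of the brass sonometer weight: twist it round under the hook until it comes off, without hoisting the weight up with it, and lay it flat in the blue tray. Then slide or carry the weight, upright, fully home into the green-floored bay at the end of the shelf, and finally swing the brass gate fully shut. Leave the other things on the shelf and the tuning fork in its box undisturbed.

Things in the scene. Friction and masses are not known exactly. Their poses are not given: they have to be found in the camera images.
- shelf: fixed low cast-iron shelf, 300 mm deep (x), 500 mm wide (y), flat top 24 mm above the table, rim 22 mm high at sides and back. Origin: centre of its underside; own -x faces the robot. At own x = -0.145 stand a fixed front rail (own y -0.25 to 0.012) and the brass gate, rising 24 mm above the shelf top. Bystanders stand on its back half, own x above 0.02, up to 126 mm tall
- weight: loose brass weight, about 0.6 kg: upright cylinder 56 mm across, 45 mm high; origin: centre of its underside. A steel hook of 7 mm rod rises from the centre of its top and curls over towards own +x like a walking-stick handle: shank on the axis, crook 39.5 mm above the top face, the point coming down 32 mm out along +x and ending 12.5 mm above the top face
- link: loose long oval link of 6 mm steel rod, about 75 g, 156 mm long (own x), 34 mm wide (own y), with a through slot 22 x 144 mm. Origin: its centre, at its underside. It starts flat on the weight's top face round the hook's shank, 55 to 125 degrees from the hook's plane, so the crook bars the way up. Both ends overhang freely
- hook_top (a point): highest point of the weight's hook. The link turns freely about the shank, its bars passing under the hook's point while it is raised less than 6 mm off the weight's top; once its length is within about 15 degrees of the hook's plane (own x of the weight), shank and point both stand in its slot and it lifts straight off, clear 40 mm up
- link_tray: blue painted open tray, empty, fixed on the table, where the link goes: outside 220 mm long (own x) by 110 mm wide (own y) by 35 mm high, walls and floor 5 mm thick. Origin: centre of its underside. It may stand to the left or the right of the shelf
- bay (a point): where the middle of the weight's underside belongs, on the shelf top, in the green-floored bay at the shelf's -y (right) end; axes as the shelf's. Iron ribs 14 mm high: an end rib 29 mm beyond this point in -y, side ribs 34 mm either side in x, which reach 8 mm past the point towards +y and then flare out for 22 mm. The bay is open towards +y
- gate (a joint): angle of the low brass gate about its upright pivot pin, in rad: 0 is shut (along the shelf's front edge, against its stop), positive is open, swung out towards the robot, at most 1.25. It moves with a light friction (about 0.05 N m) and stays where it is left
- gate_pivot (a point): axis of the gate's pivot pin, at mid height of the gate, near the left end (+y) of the shelf's front. The gate leaf is 6 mm thick, 22 mm high (26 to 48 mm above the table) and reaches 185 mm from this axis; shut, it runs from here along the shelf's -y
- gate_tip (a point): free end of the gate leaf, at mid height and mid thickness, 185 mm from the pivot axis
- fork_box: brown wooden open box with a red lining, outside 220 x 110 x 35 mm, fixed on the table on the other side of the shelf from the blue tray; not to be used. Origin: centre of its underside
- fork: aluminium tuning fork, about 170 mm long, 32 mm wide and 10 mm thick, lying in the brown box; to be left alone. Origin near the middle of its length
- tube_a: short open glass resonance tube, 36 mm in diameter and 140 mm long, lying on the shelf along its own y, in front of the other tube; to be left alone. Origin: underside, mid length
- tube_b: second glass tube of the same size, lying near the back rim; to be left alone. Origin: underside, mid length
- pillar: cracked white ceramic insulator pillar, standing in a back corner of the shelf, 56 mm across its sheds and 97 mm tall; to be left alone. Origin: centre of its underside
- pitch_pipe: brass pitch pipe, 93 mm long (own y) and 18 mm thick, lying on the shelf behind the bay; to be left alone. Origin: underside
- ear_trumpet: dented tin ear trumpet standing on its bell in a back corner of the shelf, bell 76 mm across, 126 mm tall; to be left alone. Origin: centre of its underside
Mind the look-alikes: they are no part of the job. There is more than one size of the weight; the job needs the middle-sized.

How it is judged:
On the way, in this order (a step that is already met when the one before it is completed fails the run):
1. the link is off the hook, well clear of the weight, which still stands on the shelf (distance between link and weight above 0.15 m and angle between weight's own z axis and vertical below 0.15 rad and height (world z) of weight below 0.034 m), for 0.1 s.
2. the link lies released in the blue tray (x of link in the frame of link_tray between -0.035 and 0.035 m and y of link in the frame of link_tray between -0.045 and 0.045 m and z of link in the frame of link_tray below 0.014 m and (angle between link's own z axis and vertical below 0.25 rad or angle between link's own z axis and vertical above 2.89 rad) and contact force between link and the fingers below 0.05 N and linear speed of link below 0.02 m/s), for 0.2 s.
3. the weight stands home in the bay (horizontal distance between weight and bay below 0.016 m and angle between weight's own z axis and vertical below 0.08 rad and height (world z) of weight between 0.02 and 0.028 m and linear speed of weight below 0.02 m/s), for 0.2 s.
4. the gate is shut (value of joint gate below 0.06 rad), for 0.2 s.
At the end, for the whole second after the job is handed in: The link lies released, flat and still on the floor of the blue tray (centre within 35 mm along, 45 mm across of the tray's); the weight stands upright and still on the shelf in the bay, its axis within 16 mm of the bay point; the gate is within 0.06 rad of shut (all of step 2 and all of step 3 and value of joint gate below 0.06 rad); the robot touches nothing.
It fails at once if the weight is hoisted with the link: it rises more than 12 mm while the link is within 100 mm of it (height (world z) of weight above 0.036 m and distance between link and weight below 0.1 m).
It fails at once if the weight is tipped more than 0.5 rad (angle between weight's own z axis and vertical above 0.5 rad).
It fails at once if a bystander on the shelf, or the tuning fork, is moved more than 30 mm (distance of any of tube_a, tube_b, pillar, pitch_pipe, ear_trumpet, fork from where it was at the start of the episode above 0.03 m).
It also fails if it takes over 70 s, if anything falls off the work surface, if the arm or the gripper's body presses on something with over 40 N, if the wrist force passes 120 N, or if a joint passes its speed limit or range.

## Working session

There is one attempt and no reset: what is moved stays moved. The work goes in short steps, each a Python script; the robot and the scene stay as the last script left them, time stands still between calls to the robot, and variables do not carry over. Pictures are saved under pics/ and viewed, and the job is handed in when it is done.

```bash
ls; mkdir -p pics
cat > h.py <<'E'
from cell import r, optics
import numpy as np, cv2
def snap(n,tag):
    d=optics.get_image(n); np.savez(f'pics/{tag}.npz',**d); cv2.imwrite(f'pics/{tag}.png',d['pixels'][:,:,::-1]); return d
def load(tag): return dict(np.load(f'pics/{tag}.npz'))
def px(d,u,v,z=None):
    """world point by depth, or by intersecting plane z"""
    T=np.linalg.inv(d['camera_from_world']); ray=np.array([(u-d['cx'])/d['fx'],(v-d['cy'])/d['fy'],1.])
    if z is None: k=d['depth'][int(round(v)),int(round(u))]
    else: k=(z-T[2,3])/(T[:3,:3]@ray)[2]
    return T[:3,:3]@(ray*k)+T[:3,3]
def cloud(d):
    T=np.linalg.inv(d['camera_from_world']); v,u=np.mgrid[:384,:512]; k=d['depth']
    P=np.stack([(u-d['cx'])/d['fx']*k,(v-d['cy'])/d['fy']*k,k],-1)
    return P@T[:3,:3].T+T[:3,3]
def crop(tag,u0,v0,u1,v1,s,out):
    im=cv2.imread(f'pics/{tag}.png')[v0:v1,u0:u1]; cv2.imwrite(f'pics/{out}.png',cv2.resize(im,None,fx=s,fy=s,interpolation=cv2.INTER_CUBIC))
E
python3 - <<'E'
from h import *
snap('scene','s0');snap('top','t0')
for t in('s0','t0'):
    d=load(t);T=np.linalg.inv(d['camera_from_world']);print(T.round(3),d['fx'])
print(r.current_t(),r.finger_overhang,r.current_ee_rot(),r.current_opening())
E
```

```text
pics
[[ 0.201  0.752 -0.628  1.11 ]
 [ 0.98  -0.153  0.13  -0.11 ]
 [ 0.002 -0.641 -0.768  0.787]
 [ 0.     0.     0.     1.   ]] 358.760647339011
[[-0.043 -0.976  0.213  0.321]
 [-0.999  0.043 -0.006  0.013]
 [-0.004 -0.213 -0.977  1.159]
 [ 0.     0.     0.     1.   ]] 383.1404918981479
0.1 0.022 [ 1.25563117e-01  9.92085485e-01 -5.33319382e-04 -1.02272251e-04] 1.0004023699624218
```

View pics/s0.png

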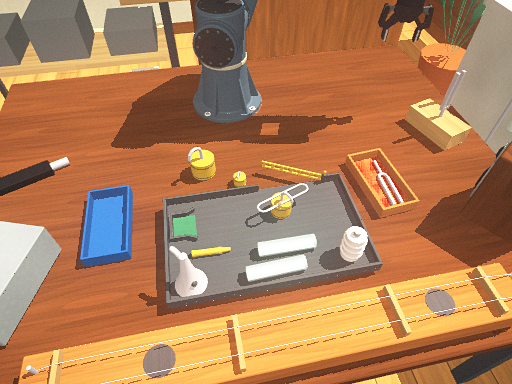

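View pics/t0.png

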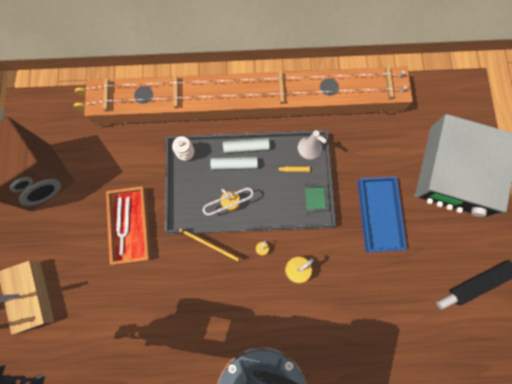

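The scene camera shows the weight with the link round its hook at about (281,203). The gate is open at (262–325,163–178). The larger and smaller look-alike weights stand at (202,163) and (240,178). The tray is at (107,225) and the green bay at (185,224). I'll enlarge these.

Run:
```python
from h import *
crop('s0',230,150,350,240,6,'s0c'); crop('t0',160,170,340,250,4,'t0c')
```

```text
(no output)
```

View pics/s0c.png

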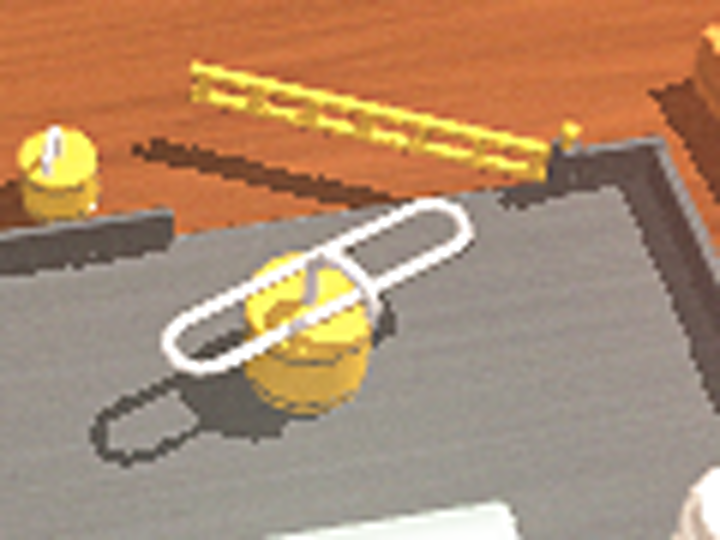

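View pics/t0c.png

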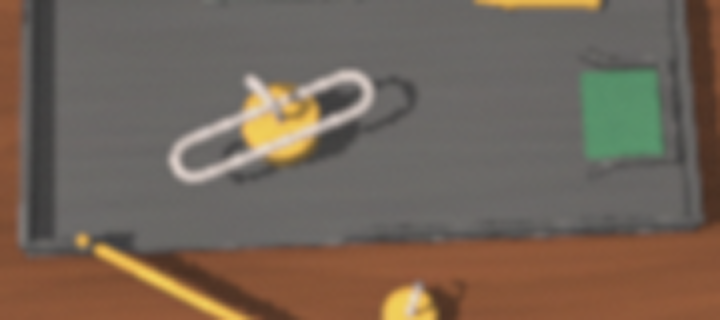

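Run:
```python
from h import *
np.set_printoptions(precision=3,suppress=True)
for t in('t0','s0'):
    d=load(t);C=cloud(d);I=d['pixels'].astype(int)
    print(t)
    R,G,B=I[...,0],I[...,1],I[...,2]
    green=(G>R+25)&(G>B+10)&(C[...,2]<.06)&(C[...,0]<.7)&(C[...,0]>.3)&(abs(C[...,1])<.4)
    print('green',green.sum(),C[green].mean(0),C[green].min(0),C[green].max(0))
    blue=(B>R+60)&(B>G+30)&(C[...,2]<.06)&(C[...,2]>-.01)
    print('blue',blue.sum(),cv2.minAreaRect(C[blue][:,:2].astype(np.float32)),np.median(C[blue],0))
    yb=(R>150)&(R>B+70)&(G>B+60)
    W=(abs(C[...,2]-.069)<.006)&yb&(C[...,0]<.6)&(C[...,0]>.3)
    n,l,s,c=cv2.connectedComponentsWithStats(W.astype(np.uint8))
    for i in range(1,n):
        if s[i,4]>20: print('brass',s[i],C[l==i].mean(0),C[l==i].min(0),C[l==i].max(0))
    white=(abs(R-B)<50)&(R>120)
    L=white&(C[...,2]>.06)&(C[...,2]<.084)&(C[...,0]<.56)&(C[...,0]>.3)&(C[...,1]>-.05)&(C[...,1]<.25)
    if L.sum()>10: print('link',L.sum(),cv2.minAreaRect(C[L][:,:2].astype(np.float32)),np.median(C[L],0))
    H=(C[...,2]>.086)&(C[...,2]<.125)&(C[...,0]<.52)&(C[...,0]>.38)&(C[...,1]>-.03)&(C[...,1]<.2)
    print('hook',C[H][C[H][:,2].argsort()])
```

```text
t0
green 416 [ 0.549 -0.189  0.024] [ 0.515 -0.218  0.017] [ 0.584 -0.159  0.038]
blue 2814 ((0.4932403564453125, -0.38288432359695435), (0.2180255949497223, 0.11230897903442383), 0.43664106726646423) [ 0.493 -0.39   0.005]
brass [221 195  19  12 106] [0.544 0.067 0.068] [0.528 0.04  0.063] [0.559 0.093 0.074]
brass [228 205  10   5  22] [0.525 0.059 0.068] [0.52  0.046 0.063] [0.53  0.073 0.071]
link 162 ((0.541286051273346, 0.0751836746931076), (0.03411488234996796, 0.1481926590204239), 20.492366790771484) [0.535 0.097 0.074]
hook []
s0
green 435 [ 0.547 -0.191  0.024] [ 0.514 -0.221  0.02 ] [ 0.584 -0.163  0.038]
blue 3521 ((0.4939036965370178, -0.39440056681632996), (0.22376839816570282, 0.12696249783039093), 0.5127981305122375) [ 0.499 -0.392  0.006]
brass [271 195  11  11  68] [0.547 0.049 0.068] [0.531 0.036 0.064] [0.559 0.065 0.071]
brass [283 195   6   5  24] [0.54  0.076 0.068] [0.533 0.069 0.065] [0.549 0.083 0.072]
brass [276 201  16   9  78] [0.567 0.067 0.067] [0.555 0.045 0.063] [0.576 0.086 0.07 ]
link 179 ((0.5420091152191162, 0.06989572197198868), (0.03424946963787079, 0.14780157804489136), 19.75434112548828) [0.538 0.086 0.073]
hook []
```

Run:
```python
from h import *
np.set_printoptions(precision=3,suppress=True)
for t in('t0','s0'):
    d=load(t);C=cloud(d);I=d['pixels'].astype(int)
    R,G,B=I[...,0],I[...,1],I[...,2]
    box=(C[...,0]<.64)&(C[...,0]>.48)&(C[...,1]>-.03)&(C[...,1]<.2)
    H=box&(C[...,2]>.082)&(C[...,2]<.125)
    print(t,'hook\n',C[H][C[H][:,2].argsort()])
    yb=(R>150)&(R>B+70)&(G>B+60)
    W=box&(abs(C[...,2]-.069)<.005)&yb
    P=C[W][:,:2]; print(W.sum(),cv2.minEnclosingCircle(P.astype(np.float32)))
    white=(abs(R-B)<60)&(R>110)
    L=white&(C[...,2]>.066)&(C[...,2]<.08)&box
    print('link',cv2.minAreaRect(C[L][:,:2].astype(np.float32)),np.median(C[L],0))
    ga=yb&(C[...,0]<.5)&(C[...,0]>.3)&(C[...,1]>.03)&(C[...,1]<.3)&(C[...,2]>.03)&(C[...,2]<.07)
    P=C[ga]; print('gate',cv2.minAreaRect(P[:,:2].astype(np.float32)),P.min(0),P.max(0),cv2.fitLine(P[:,:2].astype(np.float32),1,0,.01,.01).ravel(),P[P[:,1].argmax()],P[P[:,1].argmin()])
# shelf rim
    gr=(abs(R-B)<25)&(C[...,2]>.04)&(C[...,2]<.052)&(C[...,0]<.9)&(C[...,0]>.4)&(abs(C[...,1])<.35)&(R<130)
    n,l,s,c=cv2.connectedComponentsWithStats(gr.astype(np.uint8))
    i=s[1:,4].argmax()+1;print('rim',s[i],cv2.minAreaRect(C[gr][:,:2].astype(np.float32)))
```

```text
t0 hook
 [[0.569 0.088 0.085]
 [0.545 0.065 0.086]
 [0.545 0.068 0.087]
 [0.546 0.068 0.094]
 [0.546 0.065 0.095]
 [0.548 0.065 0.097]
 [0.548 0.067 0.099]
 [0.572 0.086 0.099]
 [0.569 0.087 0.099]
 [0.551 0.067 0.1  ]
 [0.556 0.07  0.101]
 [0.571 0.083 0.101]
 [0.547 0.07  0.102]
 [0.55  0.073 0.102]
 [0.562 0.075 0.103]
 [0.553 0.075 0.103]
 [0.562 0.081 0.104]
 [0.568 0.081 0.104]
 [0.55  0.07  0.104]
 [0.568 0.083 0.105]
 [0.565 0.083 0.105]
 [0.556 0.075 0.105]
 [0.561 0.078 0.105]
 [0.558 0.072 0.106]
 [0.555 0.072 0.107]
 [0.552 0.072 0.107]
 [0.564 0.078 0.108]
 [0.558 0.075 0.108]
 [0.564 0.08  0.109]
 [0.558 0.078 0.11 ]]
135 ((0.5461820960044861, 0.06678204238414764), 0.027284804731607437)
link ((0.5483524799346924, 0.07482863962650299), (0.047104887664318085, 0.1538054496049881), 20.49236488342285) [0.542 0.075 0.074]
gate ((0.4217956066131592, 0.13185496628284454), (0.18563410639762878, 0.005985622759908438), 60.48198699951172) [0.374 0.05  0.03 ] [0.468 0.213 0.065] [0.494 0.87  0.439 0.163] [0.465 0.213 0.062] [0.377 0.05  0.032]
rim [246 131  90  98 462] ((0.610561549
[... 1045 characters left out ...]
6]
 [0.554 0.067 0.106]
 [0.558 0.069 0.106]
 [0.566 0.077 0.106]
 [0.559 0.074 0.106]
 [0.555 0.07  0.106]
 [0.563 0.073 0.106]
 [0.559 0.071 0.107]]
171 ((0.547752320766449, 0.06369638442993164), 0.028640402480959892)
link ((0.5414298176765442, 0.06770303845405579), (0.03773728013038635, 0.15140242874622345), 20.53592300415039) [0.545 0.062 0.073]
gate ((0.4219241142272949, 0.12938466668128967), (0.1864185333251953, 0.012711284682154655), 59.56700134277344) [0.374 0.048 0.03 ] [0.471 0.209 0.066] [0.492 0.871 0.436 0.151] [0.47  0.209 0.057] [0.379 0.048 0.048]
rim [165 186  94  15 165] ((0.6130353212356567, 0.0061441510915756226), (0.4966304302215576, 0.29639932513237), 89.83480834960938)
```

```bash
cat >> h.py <<'E'
def quat(psi):  # tool down, tool x at heading psi (deg)
    p=np.radians(psi)/2; return np.array([np.cos(p),np.sin(p),0,0])
def u(deg): return np.array([np.cos(np.radians(deg)),np.sin(np.radians(deg))])
E
python3 - <<'E'
from h import *
np.set_printoptions(precision=3,suppress=True)
S=np.array([.547,.065])
for psi in (110.5,290.5,39,219,0,180,360,-180):
    p=S+.047*u(110.5+180) if psi>100 else S+.047*u(219)
    print(psi,r.inverse_kinematics([*p,.085],quat(psi)))
print(r.inverse_kinematics([.438,-.388,.03],quat(0)),r.inverse_kinematics([.438,-.388,.03],quat(180)))
r.set_gripper(.6,60); print(r.finger_overhang,r.current_opening(),r.current_tool_pos(),r.current_t())
crop('s0',150,190,250,260,7,'bay')
E
```

```text
110.5 [-0.045  0.543  1.723 -0.     0.875 -0.403]
290.5 [-0.045  0.543  1.723 -0.     0.875  2.738]
39 [-0.022  0.466  1.861 -0.     0.815  0.868]
219 [-0.045  0.543  1.723 -0.     0.875 -2.297]
0 [-0.022  0.466  1.861 -0.     0.815  1.549]
180 [-0.045  0.543  1.723 -0.     0.875 -1.616]
360 [-0.045  0.543  1.723 -0.     0.875  1.525]
-180 [-0.022  0.466  1.861 -0.     0.815 -1.593]
[-0.804  0.659  1.685 -0.     0.797  0.766] [-0.804  0.659  1.685 -0.     0.797 -2.375]
0.022 0.5995492560352752 [0.137 0.533 0.217] 0.5333
```

View pics/bay.png

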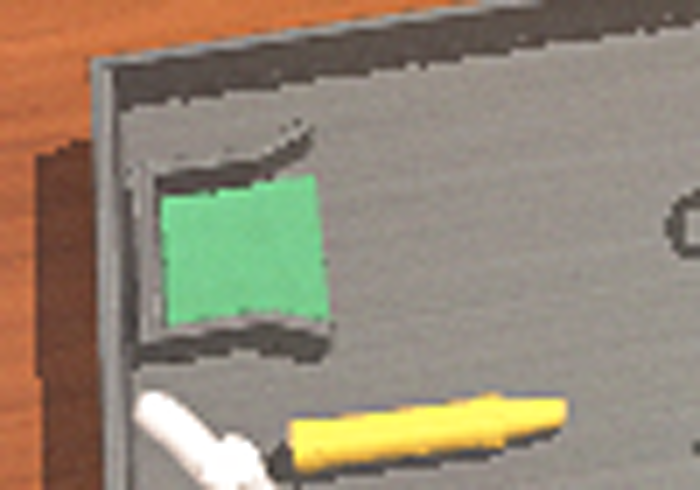

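The bay crop shows the green floor inside the end rib and side ribs, so the bay point is about (0.549, -0.190). Next I grip the link's near (-y) end.

Run:
```python
from h import *
np.set_printoptions(precision=3,suppress=True)
S=np.array([.547,.065]); th=110.5
p=S-.048*u(th)-.002*u(th-90)
r.move_to([*p,.15],quat(th))
r.move_linear([*p,.086],vel=.15)
print(r.current_contact_force(),r.current_tool_pos())
snap('scene','s1');snap('top','t1');crop('s1',210,130,350,240,5,'s1c');crop('t1',190,160,290,240,6,'t1c')
print(r.current_t())
```

```text
[ 0.109  0.18  -0.147] [0.562 0.02  0.087]
3.5917
```

View pics/s1c.png

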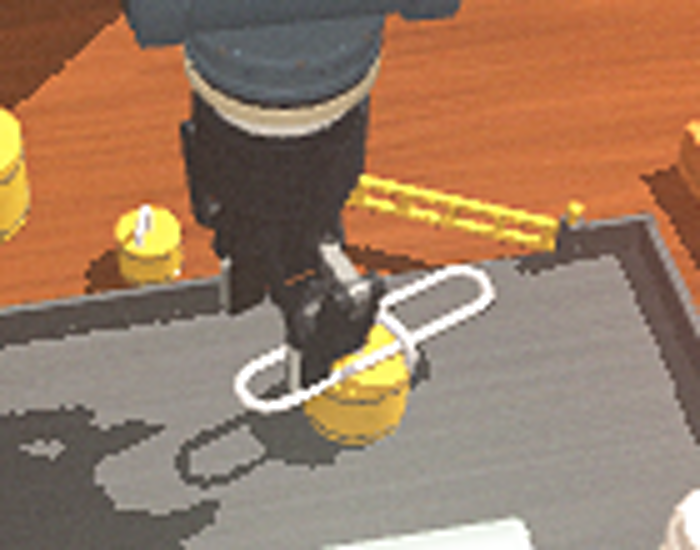

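View pics/t1c.png

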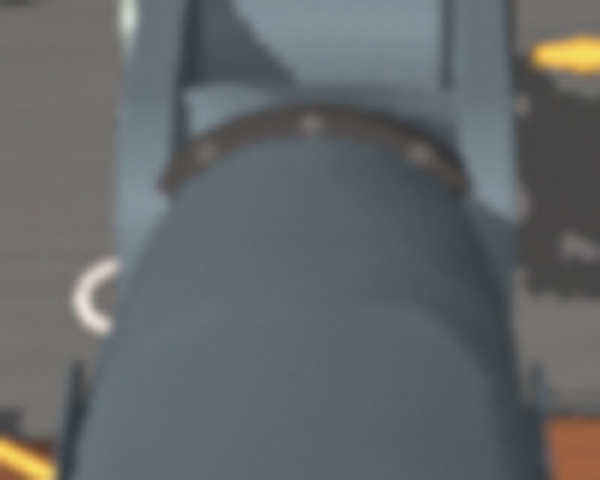

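Run:
```python
from h import *
crop('s1',250,170,310,230,12,'s1d')
```

```text
(no output)
```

View pics/s1d.png

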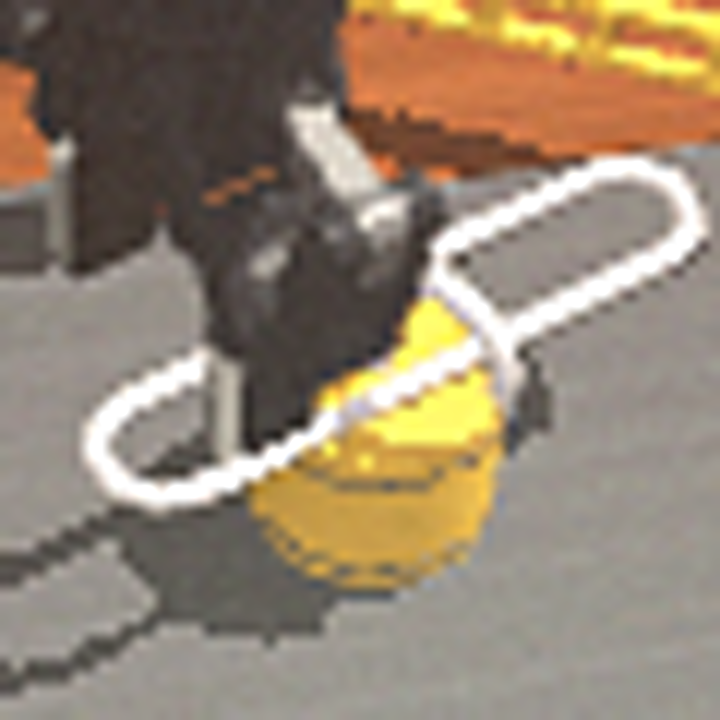

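Run:
```python
from h import *
np.set_printoptions(precision=3,suppress=True)
d=load('s1');C=cloud(d)
def at(x,y,o=(250,170),s=12): 
    v,u_=int(y/s+o[1]),int(x/s+o[0]); return C[v,u_],d['pixels'][v,u_]
for q in [(225,360),(225,400),(225,440),(260,380),(280,400),(260,440),(62,170),(62,220),(62,250),(100,440),(170,495),(270,470),(400,400),(190,365),(450,250)]: print(q,*at(*q))
```

```text
(225, 360) [0.595 0.017 0.135] [170 163 151]
(225, 400) [0.596 0.017 0.126] [171 165 152]
(225, 440) [0.597 0.017 0.115] [174 171 156]
(260, 380) [0.599 0.023 0.135] [65 60 54]
(280, 400) [0.598 0.029 0.125] [70 65 62]
(260, 440) [0.601 0.023 0.119] [63 56 54]
(62, 170) [ 0.538 -0.003  0.133] [103  96  93]
(62, 220) [ 0.54  -0.003  0.121] [108 104  93]
(62, 250) [ 0.54  -0.004  0.114] [113 105  94]
(100, 440) [ 0.561 -0.     0.075] [255 255 255]
(170, 495) [0.577 0.012 0.071] [255 255 255]
(270, 470) [0.558 0.037 0.05 ] [162 132  88]
(400, 400) [0.561 0.065 0.071] [207 172 126]
(190, 365) [0.545 0.021 0.074] [255 255 255]
(450, 250) [0.523 0.085 0.074] [255 255 255]
```

Run:
```python
from h import *
print(r.current_tool_pos(),r.current_t())
snap('scene','s2');crop('s2',250,170,310,230,12,'s2d')
print(r.current_tool_pos(),r.current_t())
```

```text
[0.56268294 0.01941514 0.08717492] 3.5917
[0.56262775 0.01939367 0.08715093] 3.6417
```

View pics/s2d.png

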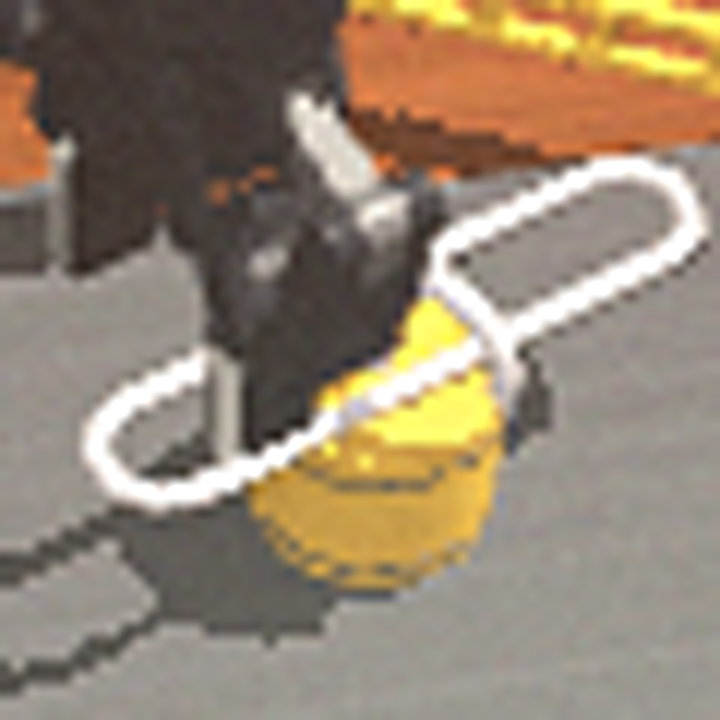

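Run:
```python
from h import *
np.set_printoptions(precision=3,suppress=True)
d=load('s2');C=cloud(d);Rr=load('s0');C0=cloud(Rr)
ch=(abs(d['depth']-Rr['depth'])>.02)
for v in range(170,215,2):
    print(v,' '.join(f"{C[v,u_][0]*1000:.0f},{C[v,u_][1]*1000:.0f},{C[v,u_][2]*1000:.0f}" if ch[v,u_] else '-' for u_ in range(250,292,4)))
print(d['depth'][203,268],Rr['depth'][203,268],r.current_q())
```

```text
170 521,-11,167 585,-14,233 592,-6,239 597,1,242 599,10,242 599,18,241 596,28,235 593,37,230 - - -
172 522,-12,161 549,-7,188 592,-6,232 597,1,236 599,10,236 599,18,235 598,27,231 - - - -
174 521,-12,153 547,-7,180 555,1,186 575,6,205 585,13,214 599,19,228 599,27,226 591,38,216 - - -
176 - 548,-7,173 552,2,176 583,5,208 584,13,207 598,19,221 596,28,217 595,38,214 - - -
178 - 547,-7,166 536,5,151 585,4,204 583,14,200 1110,-110,787 598,28,212 598,37,211 - - -
180 - 537,-5,148 538,5,146 586,4,198 586,13,196 600,19,210 601,27,209 603,36,210 - - -
182 - 536,-5,139 539,4,140 581,5,186 589,13,193 600,19,203 603,27,205 607,35,208 428,99,-2 - -
184 - 536,-5,132 539,4,133 536,15,128 591,12,188 595,20,191 580,34,171 614,33,209 - - -
186 - 536,-5,124 538,4,125 534,16,118 591,12,182 585,23,172 588,32,174 616,33,205 620,41,207 620,50,206 -
188 - 537,-5,118 538,4,118 536,15,112 593,12,178 592,21,174 591,31,171 624,31,208 623,40,204 622,50,201 -
190 - 534,-5,107 540,4,112 - 597,11,175 595,21,171 616,24,194 627,30,205 625,40,200 - -
192 - - - - - 595,21,163 618,24,189 630,30,202 622,41,190 - -
194 - - - - - 599,20,161 619,24,183 625,31,189 619,43,179 - -
196 - - - - - 601,20,157 620,24,178 623,32,179 615,44,167 - -
198 - - - - - 604,19,153 618,25,169 613,36,160 613,45,158 - -
200 - - - - - 597,21,137 619,25,162 616,35,156 - - -
202 - - - - - 595,22,128 618,25,154 - - - -
204 - - - - - 594,22,118 597,31,120 - - - -
206 - - - - - 598,22,115 597,32,111 - - - -
208 - - - - - - - - - - -
210 - - - - - - - - - - -
212 - - - - - - - - - - -
214 - - - - - - - - - - -
0.8496811 0.9776953 [-0.048  0.538  1.726 -0.     0.876 -0.406]
```

Run:
```python
from h import *
r.set_gripper(.3,30)
print(r.current_opening(),r.finger_overhang,r.current_tool_pos(),r.current_t())
d=snap('scene','s3');crop('s3',240,150,320,230,9,'s3d')
print(r.current_tool_pos(),r.current_t())
```

```text
0.3003892593114716 0.022 [0.56199627 0.01930689 0.08614256] 4.0083
[0.56195153 0.01934283 0.08608668] 4.0583
```

View pics/s3d.png

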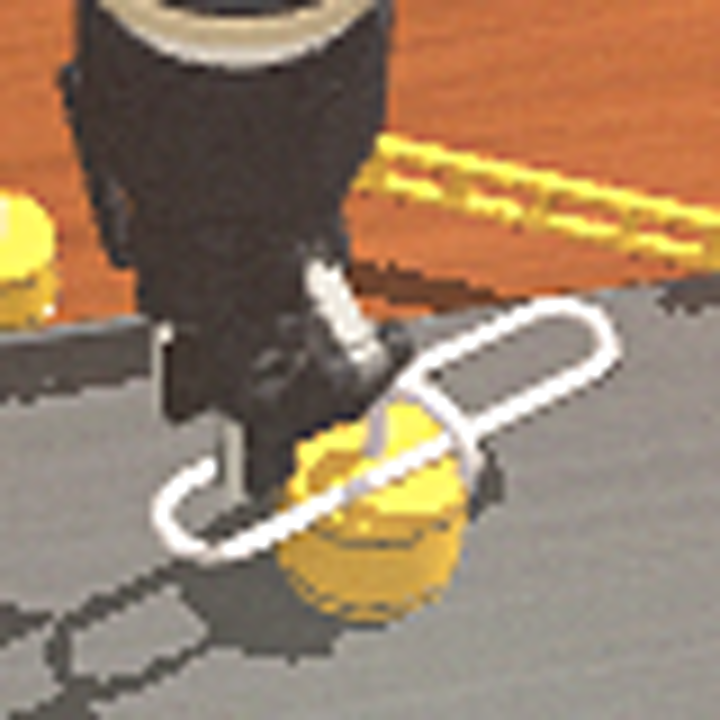

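Run:
```python
from h import *
np.set_printoptions(precision=3,suppress=True)
d=load('s3');C=cloud(d);Rr=load('s0')
ch=(abs(d['depth']-Rr['depth'])>.015)
for v in range(184,212,1):
    print(v,' '.join(f"{C[v,u_][0]*1000:.0f},{C[v,u_][1]*1000:.0f},{C[v,u_][2]*1000:.0f}" if ch[v,u_] else '-' for u_ in range(257,280,2)))
```

```text
184 551,-0,148 550,5,145 546,10,140 585,7,183 586,11,184 589,15,185 593,19,189 587,25,182 579,32,171 606,29,202 609,33,204 608,37,202
185 552,-1,145 551,4,143 548,10,139 583,7,178 587,11,181 586,16,179 578,22,168 579,27,169 583,30,172 608,28,200 609,32,201 610,37,201
186 547,0,136 549,5,137 550,10,137 585,7,176 587,11,177 581,17,170 581,22,169 583,26,170 582,31,168 608,28,197 612,32,201 613,36,200
187 549,-0,134 552,4,136 549,10,132 585,7,173 589,10,177 584,16,169 585,21,169 584,26,168 582,31,164 607,29,192 616,31,202 613,36,198
188 547,0,128 553,4,134 550,10,129 584,7,168 589,11,173 587,16,170 584,21,165 584,26,164 581,31,160 608,29,190 614,31,197 619,35,201
189 547,0,124 552,4,129 551,9,127 585,7,165 588,11,168 587,16,167 585,21,162 575,28,150 610,24,190 617,26,197 619,30,199 618,35,197
190 549,-0,123 554,4,128 548,10,120 548,15,119 590,10,168 588,15,164 - 579,27,151 612,23,189 621,25,199 622,30,199 622,34,198
191 550,-0,121 553,4,123 549,10,117 549,15,116 583,12,156 587,16,159 581,22,151 581,27,150 615,23,190 621,26,195 623,30,197 622,34,195
192 548,-0,115 551,4,117 549,10,114 546
[... 685 characters left out ...]
602,36,151 -
198 - - - - 583,12,130 585,17,131 603,17,152 607,21,156 614,24,164 602,32,148 - -
199 - - - 501,26,24 583,13,126 585,17,127 604,17,150 607,21,153 605,26,149 - - -
200 - - - - 583,12,123 585,17,123 588,21,126 609,20,152 - - - -
201 - - - - 583,13,118 584,17,119 587,21,122 586,27,118 - - - -
202 - - - - 584,12,116 585,17,116 587,21,118 585,27,113 - - - -
203 - - - - 585,12,114 585,17,112 587,22,113 584,27,108 - - - -
204 - - - - 584,13,108 584,18,107 586,22,108 - - - - -
205 - - - - 582,13,102 583,18,102 - - - - - -
206 - - - - - - - - - - - -
207 - - - - - - - - - - - -
208 - - - - - - - - - - - -
209 - - - - - - - - - - - -
210 - - - - - - - - - - - -
211 - - - - - - - - - - - -
```

The images disagree with the reported tool pose. The TCP reads z=0.086, but the depth puts the fingertips at z≈0.10–0.11, above the link. The fingers closed to 25 mm without touching the link, which confirms it. I'll reopen and lower in steps, checking with force and pictures.

```bash
cat >> h.py <<'E'
def tips(tag,ref='s0',u0=200,u1=330,v0=120,v1=260):
    d=load(tag);C=cloud(d);R=load(ref);ch=(R['depth']-d['depth']>.015)
    p=r.current_tool_pos(); m=ch&(np.hypot(C[...,0]-p[0],C[...,1]-p[1])<.06)
    z=np.sort(C[m][:,2]); return z[:12],np.percentile(z,[5,10])
E
python3 - <<'E'
from h import *
np.set_printoptions(precision=3,suppress=True)
r.set_gripper(.6,30)
p=r.current_tool_pos()
S=np.array([.547,.065]); th=110.5
q=S-.050*u(th)-.002*u(th-90)
for z in (.066,.052,.046):
    r.move_linear([*q,z],vel=.1); f=r.current_contact_force(); print(r.current_tool_pos(),f)
    if abs(f).max()>4: break
snap('scene','s4');crop('s4',240,150,320,230,9,'s4d')
print(tips('s4'),r.current_t())
E
```

```text
[0.562 0.017 0.066] [-0.618  0.468 -0.176]
[0.562 0.018 0.052] [-0.233 -0.319  0.873]
[0.563 0.017 0.046] [-0.283  0.149  0.003]
(array([0.063, 0.063, 0.064, 0.064, 0.066, 0.066, 0.067, 0.067, 0.067,
       0.068, 0.068, 0.068]), array([0.13 , 0.177])) 5.3667
```

View pics/s4d.png

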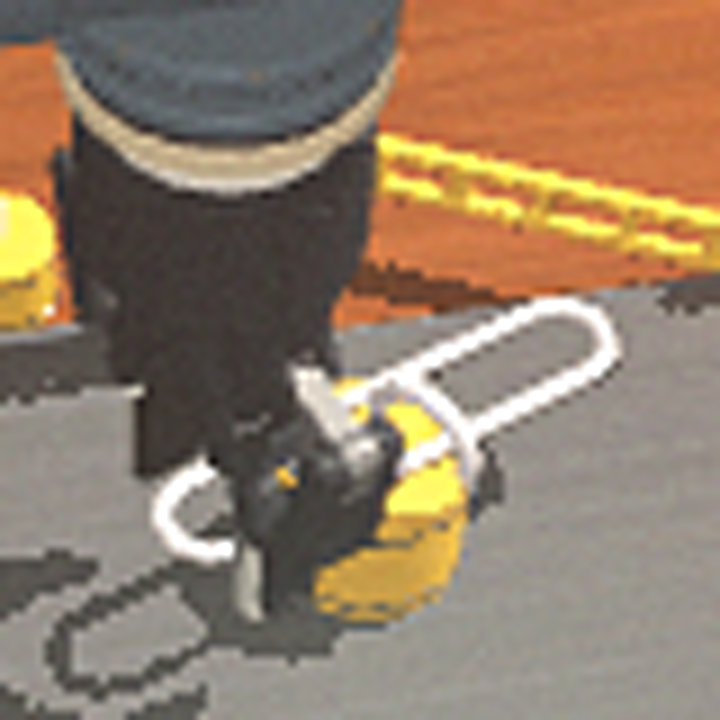

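The near finger now hangs outside the near bar at (255,580), so the link lies between the jaws. I'll close, lift about 2.5 mm and twist.

Run:
```python
from h import *
np.set_printoptions(precision=3,suppress=True)
r.set_gripper(.1,40); print('open',r.current_opening())
if r.current_opening()<.3: raise SystemExit
S=np.array([.547,.065]); z=.0485
for k,th in enumerate(np.linspace(110.5,39,9)):
    b=.002*(1-k/8)
    q=S-.050*u(th)-b*u(th-90)
    r.move_linear([*q,z],quat(th),vel=.08); print(round(th),r.current_contact_force(),r.current_torque())
    if np.abs(r.current_contact_force()).max()>15: print('stop');break
print(r.current_opening())
snap('scene','s5');crop('s5',240,150,320,230,9,'s5d');snap('top','t5');print(r.current_t())
```

```text
open 0.37744077513366653
110 [-1.007  0.637 -0.96 ] [-0.079 -0.043  0.003]
102 [-0.872  0.516 -1.727] [-0.05   0.02  -0.022]
93 [0.158 0.65  0.046] [-0.072 -0.087  0.   ]
84 [ 0.382  0.811 -0.696] [-0.032  0.036  0.022]
75 [-0.86  -0.654 -0.196] [-0.057 -0.036 -0.006]
66 [-0.17  -0.622 -0.68 ] [-0.079  0.047  0.024]
57 [-0.379  0.855  0.041] [-0.066  0.048 -0.083]
48 [-0.578 -0.422 -0.997] [-0.005 -0.009  0.046]
39 [-0.338  0.607 -1.048] [-0.03   0.033 -0.008]
0.37423362050159253
8.4917
```

View pics/s5d.png

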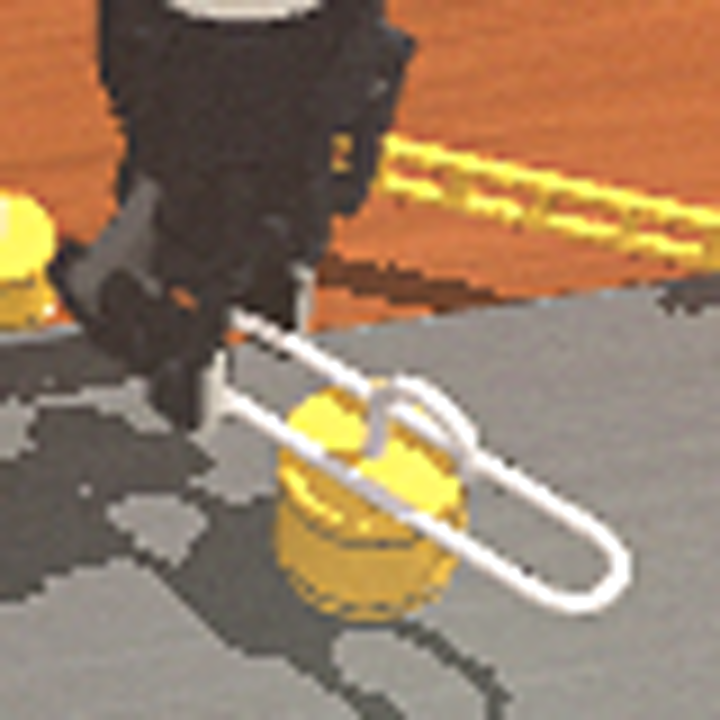

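Run:
```python
from h import *
np.set_printoptions(precision=3,suppress=True)
d=load('s5');C=cloud(d);I=d['pixels'].astype(int);R,G,B=I[...,0],I[...,1],I[...,2]
v,u_=np.mgrid[:384,:512]
w=(u_>264)&(u_<312)&(v>180)&(v<222)
L=w&(R>215)&(B>200)&(C[...,2]>.064)&(C[...,2]<.083)
P=C[L]; P=P[(np.hypot(P[:,0]-.547,P[:,1]-.065)<.12)]
print(len(P),cv2.minAreaRect(P[:,:2].astype(np.float32)),P[:,2].mean(), np.polyfit(((P[:,:2]-[.547,.065])@u(39)),P[:,2],1))
H=w&(C[...,2]>.084)&(C[...,2]<.115)&(np.hypot(C[...,0]-.558,C[...,1]-.073)<.035)
h=C[H]; print(h[h[:,2].argsort()])
yb=(R>150)&(R>B+70)&(G>B+60)&w&(abs(C[...,2]-.069)<.004)
print(cv2.minEnclosingCircle(C[yb][:,:2].astype(np.float32)))
```

```text
134 ((0.5589510202407837, 0.07135908305644989), (0.1401660293340683, 0.0343775600194931), 40.29303741455078) 0.07449268182674418 [-0.017  0.075]
[[0.574 0.084 0.086]
 [0.55  0.064 0.087]
 [0.55  0.062 0.087]
 [0.575 0.081 0.088]
 [0.549 0.062 0.089]
 [0.574 0.084 0.09 ]
 [0.574 0.081 0.091]
 [0.551 0.064 0.091]
 [0.548 0.062 0.093]
 [0.574 0.084 0.094]
 [0.573 0.079 0.094]
 [0.574 0.081 0.095]
 [0.571 0.079 0.096]
 [0.552 0.063 0.096]
 [0.573 0.084 0.097]
 [0.57  0.084 0.097]
 [0.549 0.061 0.097]
 [0.573 0.081 0.097]
 [0.57  0.079 0.098]
 [0.55  0.064 0.098]
 [0.548 0.064 0.099]
 [0.556 0.065 0.1  ]
 [0.568 0.077 0.1  ]
 [0.572 0.081 0.101]
 [0.554 0.07  0.101]
 [0.57  0.082 0.101]
 [0.565 0.075 0.101]
 [0.57  0.079 0.102]
 [0.554 0.065 0.102]
 [0.566 0.077 0.102]
 [0.567 0.082 0.102]
 [0.564 0.081 0.102]
 [0.558 0.067 0.103]
 [0.559 0.069 0.103]
 [0.568 0.079 0.104]
 [0.552 0.065 0.104]
 [0.56  0.071 0.104]
 [0.564 0.073 0.105]
 [0.565 0.077 0.105]
 [0.558 0.072 0.105]
 [0.559 0.077 0.105]
 [0.554 0.07  0.105]
 [0.557 0.067 0.106]
 [0.559 0.074 0.106]
 [0.566 0.075 0.106]
 [0.563 0.078 0.106]
 [0.555 0.067 0.106]
 [0.563 0.073 0.107]
 [0.563 0.075 0.107]
 [0.557 0.072 0.108]]
((0.5481387972831726, 0.06272155046463013), 0.027685262262821198)
```

The depth puts the shank and the point within about 2 mm of the slot's centre line, and the weight has not moved. I'll lift in stages and check the force.

Run:
```python
from h import *
np.set_printoptions(precision=3,suppress=True)
p=r.current_tool_pos()
for z in (.058,.068,.085,.10):
    r.move_linear([p[0],p[1],z],vel=.08); f=r.current_contact_force(); print(r.current_tool_pos(),f)
    if abs(f).max()>4: print('stop');break
snap('scene','s6');crop('s6',220,130,320,230,7,'s6d');print(r.current_t())
```

```text
[0.509 0.033 0.058] [ 0.846 -1.528 -0.763]
[0.509 0.033 0.068] [-0.275  0.034 -1.108]
[0.509 0.033 0.085] [ 0.367 -0.17  -0.854]
[0.509 0.033 0.1  ] [-0.537  0.877 -1.685]
9.7917
```

View pics/s6d.png

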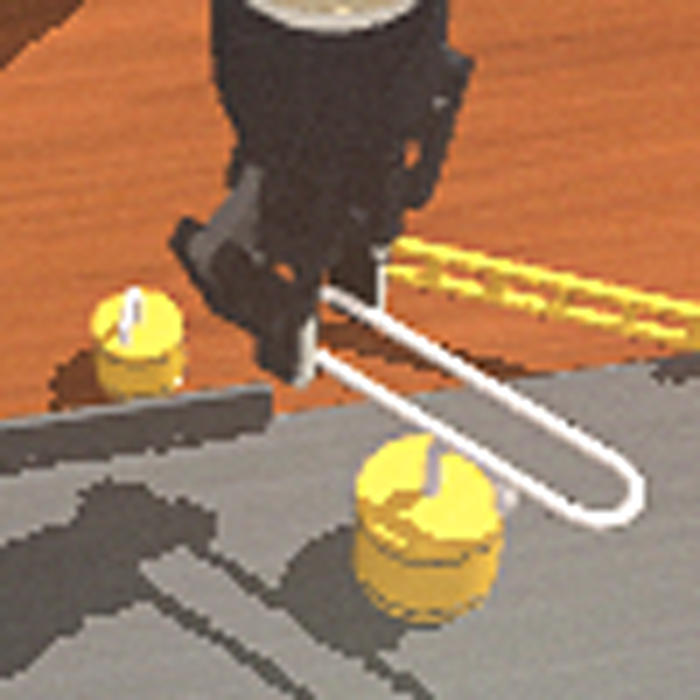

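Run:
```python
from h import *
np.set_printoptions(precision=3,suppress=True)
d=load('s6');C=cloud(d);I=d['pixels'].astype(int);R,B=I[...,0],I[...,2]
p=r.current_tool_pos()
L=(R>215)&(B>200)&(C[...,2]>.10)&(C[...,2]<.145)&(np.hypot(C[...,0]-p[0],C[...,1]-p[1])<.16)
P=C[L];a=(P[:,:2]-p[:2])@u(39);print(a.max(),np.sort(a)[-5:],np.polyfit(a,P[:,2],1),p[2],np.median((P[:,:2]-p[:2])@u(129)))
D=a.max()-.078;print('centre offset',D)
r.move_linear([p[0],p[1],.17],vel=.2)
t=np.array([.4935,-.388])
r.move_to([t[0]-.056,t[1],.17],quat(0))
r.move_linear([t[0]-.056,t[1],.08],vel=.2)
print(r.current_tool_pos(),r.current_opening(),r.current_contact_force())
snap('scene','s7');snap('top','t7');crop('s7',60,150,180,280,5,'s7d');print(r.current_t())
crop('t7',340,160,430,270,6,'t7d')
```

```text
0.13388256329838555 [0.133 0.133 0.133 0.133 0.134] [-0.028  0.128] 0.09985385734099492 -0.004133265787975299
centre offset 0.05588256329838555
[ 0.438 -0.388  0.081] 0.3759356314016783 [ 0.163 -0.267 -0.951]
12.5667
```

View pics/s7d.png

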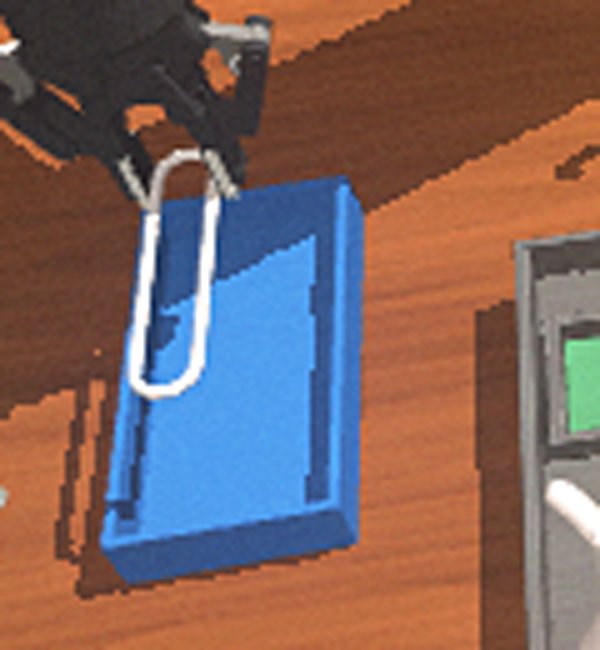

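View pics/t7d.png

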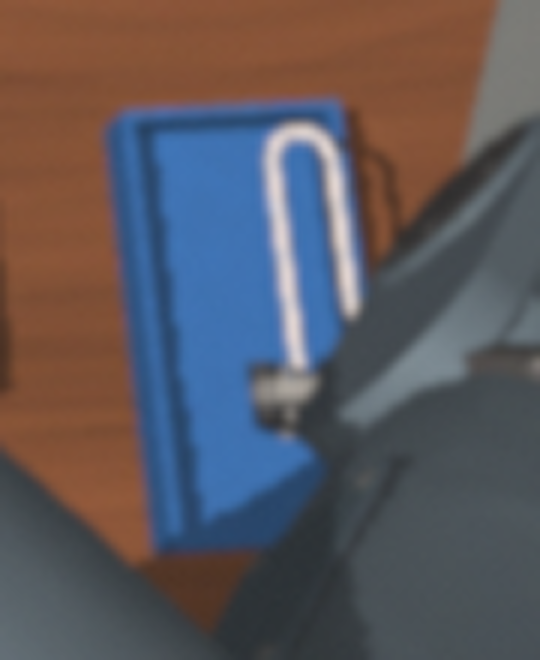

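Run:
```python
from h import *
np.set_printoptions(precision=3,suppress=True)
for t in('t0','s0'):
    d=load(t);C=cloud(d);I=d['pixels'].astype(int);R,G,B=I[...,0],I[...,1],I[...,2]
    blue=(B>R+40)&(B>G+20)&(abs(C[...,0]-.49)<.16)&(abs(C[...,1]+.39)<.1)
    for lo,hi in((.0,.01),(.031,.039)):
        P=C[blue&(C[...,2]>lo)&(C[...,2]<hi)];print(t,lo,len(P),cv2.minAreaRect(P[:,:2].astype(np.float32)))
for t in('t7','s7'):
    d=load(t);C=cloud(d);I=d['pixels'].astype(int);R,G,B=I[...,0],I[...,1],I[...,2]
    P=C[(R>180)&(B>165)&(C[...,2]>.08)&(C[...,2]<.14)&(abs(C[...,0]-.49)<.12)&(abs(C[...,1]+.39)<.07)]
    print(t,len(P),cv2.minAreaRect(P[:,:2].astype(np.float32)),P.min(0),P.max(0))
print(tips('s7'))
```

```text
t0 0.0 2022 ((0.4953930974006653, -0.3903202414512634), (0.20955079793930054, 0.12446755170822144), 0.5007402300834656)
t0 0.031 360 ((0.493336945772171, -0.38321736454963684), (0.21921083331108093, 0.11144879460334778), 0.3919580280780792)
s0 0.0 2240 ((0.4951048493385315, -0.3941747546195984), (0.22022032737731934, 0.12553882598876953), 0.4902690351009369)
s0 0.031 540 ((0.4938100576400757, -0.3866519629955292), (0.22360987961292267, 0.1111469566822052), 0.42379292845726013)
t7 133 ((0.516799807548523, -0.3870972990989685), (0.11143684387207031, 0.03335433080792427), 0.27934446930885315) [ 0.461 -0.404  0.103] [ 0.573 -0.37   0.112]
s7 252 ((0.49852004647254944, -0.3933141529560089), (0.044415950775146484, 0.1508173793554306), 87.13458251953125) [ 0.423 -0.413  0.101] [ 0.574 -0.369  0.133]
(array([0.096, 0.099, 0.099, 0.099, 0.1  , 0.1  , 0.1  , 0.101, 0.102,
       0.102, 0.103, 0.104]), array([0.129, 0.155]))
```

Run:
```python
from h import *
np.set_printoptions(precision=3,suppress=True)
f0=None
for z in (.04,.02,.008,.002,-.003,-.007,-.010,-.013):
    try: r.move_linear([.4375,-.386,z],vel=.1 if z>.005 else .04)
    except r.PlanningError as e: print(e);break
    f=r.current_contact_force(); print(r.current_tool_pos(),f)
    if f[2]>3: break
snap('scene','s8');crop('s8',60,150,180,280,5,'s8d');print(tips('s8'),r.current_t())
```

```text
[ 0.438 -0.386  0.04 ] [ 0.17  -0.65  -1.001]
[ 0.437 -0.386  0.02 ] [-0.2    0.044 -0.289]
[ 0.437 -0.386  0.008] [-0.663  0.327 -0.168]
[ 0.437 -0.386  0.002] [-0.112 -0.231 -0.414]
[ 0.437 -0.386 -0.003] [-0.293  0.358 -0.552]
[ 0.437 -0.386 -0.007] [ 0.078 -0.23  -0.571]
[ 0.438 -0.386 -0.01 ] [-0.855  0.369  5.004]
(array([0.014, 0.015, 0.016, 0.016, 0.016, 0.016, 0.016, 0.016, 0.016,
       0.017, 0.017, 0.017]), array([0.055, 0.077])) 14.8583
```

View pics/s8d.png

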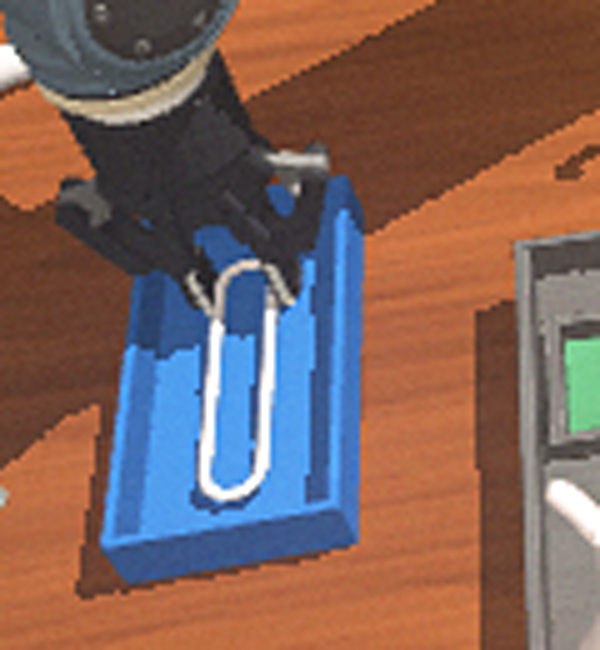

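Contact came at 5 N with the link low over the tray floor. I'll release and retreat.

Run:
```python
from h import *
np.set_printoptions(precision=3,suppress=True)
r.set_gripper(.55); r.sleep(.15)
r.move_linear([.4375,-.386,.05],vel=.1)
r.move_linear([.4375,-.386,.12],vel=.3)
r.move_to([.45,-.10,.16],quat(0))
r.set_gripper(1.0)
snap('scene','s9');snap('top','t9');crop('s9',60,130,340,280,2,'s9d');print(r.current_t())
for t in('t9','s9'):
    d=load(t);C=cloud(d);I=d['pixels'].astype(int);R,G,B=I[...,0],I[...,1],I[...,2]
    P=C[(R>150)&(B>150)&(C[...,2]>.002)&(C[...,2]<.025)&(abs(C[...,0]-.49)<.1)&(abs(C[...,1]+.385)<.05)]
    print(t,len(P),cv2.minAreaRect(P[:,:2].astype(np.float32)),P.min(0),P.max(0))
    yb=(R>150)&(R>B+70)&(G>B+60)&(abs(C[...,2]-.069)<.005)&(np.hypot(C[...,0]-.547,C[...,1]-.065)<.06)
    print(yb.sum(),cv2.minEnclosingCircle(C[yb][:,:2].astype(np.float32)))
```

```text
18.125
t9 34 ((0.5648704171180725, -0.3899531364440918), (0.031001640483736992, 0.01920914836227894), 59.42854309082031) [ 0.549 -0.403  0.002] [ 0.573 -0.373  0.013]
228 ((0.5460062026977539, 0.0667698010802269), 0.027260011062026024)
s9 189 ((0.4971350431442261, -0.3893238306045532), (0.1537216156721115, 0.032465334981679916), 0.5845986008644104) [ 0.42  -0.406  0.006] [ 0.574 -0.373  0.014]
245 ((0.5481922626495361, 0.06299611926078796), 0.028498642146587372)
```

View pics/s9d.png

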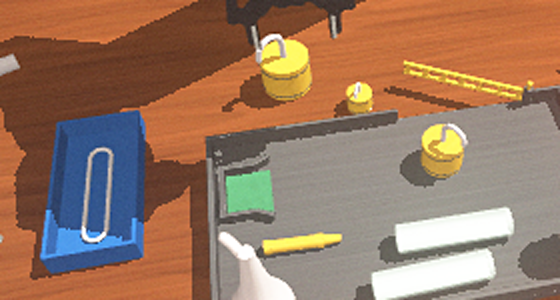

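The link lies flat in the tray, centred near (0.497,-0.389), and the weight still stands at (0.547,0.065). Before moving the weight, I'll check clearance to the ear trumpet and pipe.

Run:
```python
from h import *
np.set_printoptions(precision=3,suppress=True)
for t in('t9','s9'):
    C=cloud(load(t)); m=(C[...,0]>.52)&(C[...,0]<.76)&(C[...,1]>-.25)&(C[...,1]<-.12)
    for lo,hi in((.03,.046),(.05,.08),(.08,.11),(.11,.16)):
        P=C[m&(C[...,2]>lo)&(C[...,2]<hi)&(C[...,0]>.59)]; print(t,lo,len(P),P.min(0) if len(P) else '')
C=cloud(load('s4'));p=[.563,.017]
print(r.inverse_kinematics([.547,.065,.03],quat(39)),r.inverse_kinematics([.549,-.187,.03],quat(90)))
r.move_to([.547,.065,.12],quat(39))
r.move_linear([.547,.065,.06],vel=.15)
print(r.current_contact_force())
snap('scene','s10');crop('s10',230,120,330,230,6,'s10d');print(tips('s10'),r.current_t())
```

```text
t9 0.03 469 [ 0.593 -0.24   0.03 ]
t9 0.05 129 [ 0.685 -0.209  0.05 ]
t9 0.08 64 [ 0.694 -0.201  0.08 ]
t9 0.11 109 [ 0.683 -0.21   0.111]
s9 0.03 949 [ 0.59  -0.243  0.03 ]
s9 0.05 247 [ 0.696 -0.213  0.05 ]
s9 0.08 143 [ 0.706 -0.204  0.08 ]
s9 0.11 226 [ 0.684 -0.214  0.11 ]
[ 0.034  0.613  1.779 -0.     0.749  0.924] [-0.409  0.652  1.699 -0.     0.79  -0.409]
[ 1.006 -0.712  0.244]
(array([0.089, 0.089, 0.089, 0.089, 0.089, 0.091, 0.092, 0.092, 0.092,
       0.092, 0.092, 0.093]), array([0.158, 0.207])) 19.525
```

View pics/s10d.png

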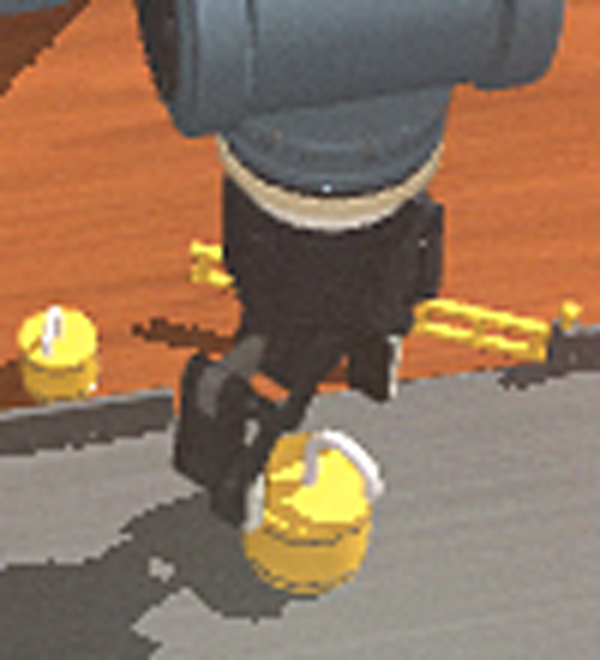

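Run:
```python
from h import *
np.set_printoptions(precision=3,suppress=True)
for z in (.045,.036,.030):
    r.move_linear([.547,.065,z],vel=.1); f=r.current_contact_force(); print(r.current_tool_pos(),f)
    if abs(f).max()>4: print('stop'); break
else:
    r.set_gripper(.3,70); print(r.current_opening(),r.current_contact_force())
snap('scene','s11');crop('s11',230,120,330,230,6,'s11d');print(tips('s11'),r.current_t())
```

```text
[0.547 0.065 0.045] [-0.131 -0.562  0.283]
[0.547 0.065 0.036] [-0.13   0.553  0.378]
[0.547 0.065 0.03 ] [-0.147 -0.357 -0.133]
0.6317840860669556 [-3.436  0.054  7.962]
(array([0.053, 0.055, 0.057, 0.059, 0.059, 0.06 , 0.061, 0.062, 0.062,
       0.063, 0.066, 0.066]), array([0.129, 0.18 ])) 20.7833
```

View pics/s11d.png

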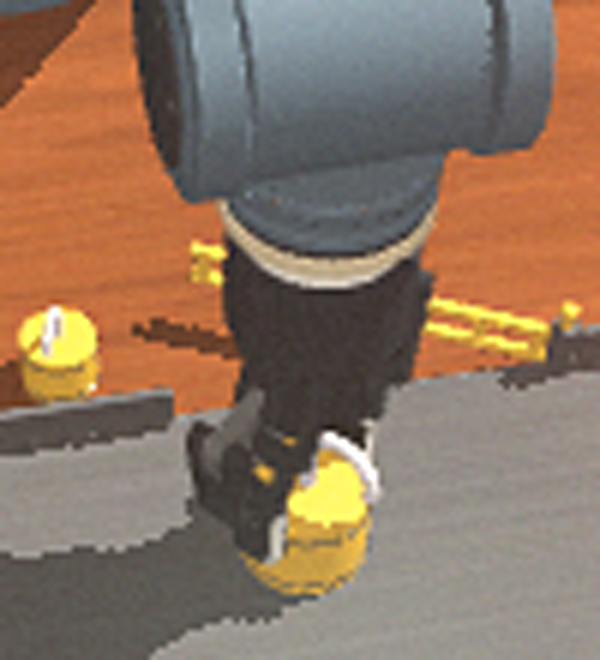

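Run:
```python
from h import *
np.set_printoptions(precision=3,suppress=True)
r.move_linear([.547,.065,.036],vel=.05); print(r.current_contact_force(),r.current_opening())
r.move_linear([.549,-.06,.036],quat(90),vel=.12)
r.move_linear([.549,-.128,.036],vel=.12)
print(r.current_contact_force(),r.current_opening(),r.current_tool_pos())
snap('scene','s12');crop('s12',150,110,270,250,4,'s12d');print(r.current_t())
```

```text
[-0.523  0.004 -7.777] 0.631118546600457
[-0.333 -0.457 -7.045] 0.6341955484773598 [ 0.549 -0.128  0.036]
23.0083
```

View pics/s12d.png

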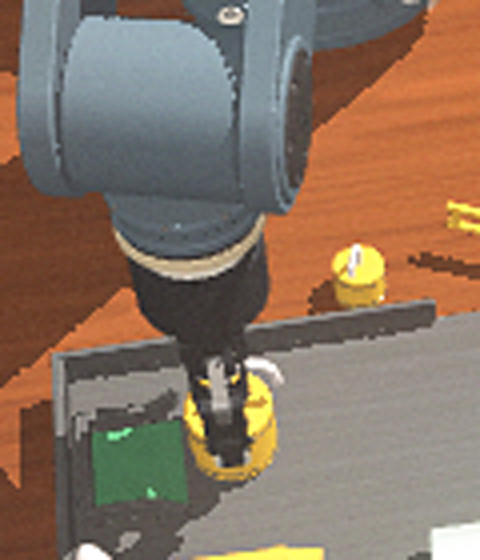

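Run:
```python
from h import *
np.set_printoptions(precision=3,suppress=True)
for y in (-.145,-.16,-.175,-.187):
    r.move_linear([.549,y,.035],vel=.08); f=r.current_contact_force(); print(y,f)
    if np.hypot(f[0],f[1])>10: print('stop');break
for z in (.032,.030,.0285):
    r.move_linear([.549,y,z],vel=.03); f=r.current_contact_force(); print(z,f)
    if f[2]>-2: break
snap('scene','s13');crop('s13',140,140,260,260,5,'s13d');print(r.current_t())
```

```text
-0.145 [-0.426  0.001 -6.439]
-0.16 [ 0.14  -0.304 -6.763]
-0.175 [ 0.263  0.515 -7.014]
-0.187 [ 0.327  0.089 -6.329]
0.032 [ 0.102  0.789 -7.332]
0.03 [-4.549  2.606  5.125]
24.9083
```

View pics/s13d.png

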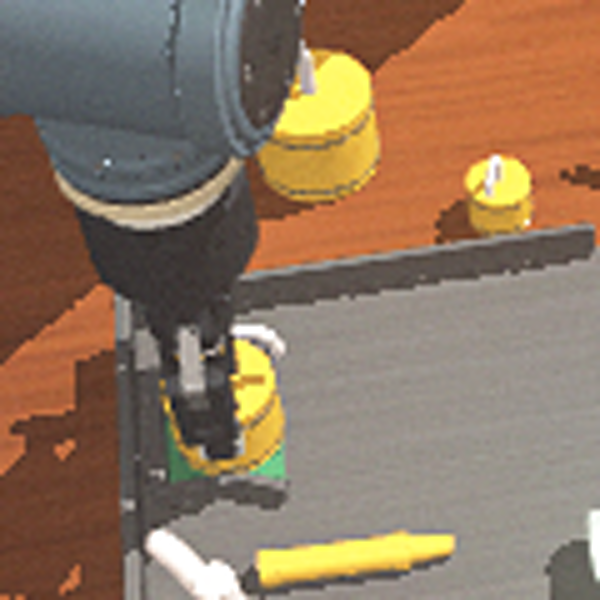

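The weight has touched down inside the ribs. I'll release, retreat and check.

Run:
```python
from h import *
np.set_printoptions(precision=3,suppress=True)
r.set_gripper(1.0); r.sleep(.1)
p=r.current_tool_pos()
r.move_linear([p[0],p[1],.06],vel=.1); r.move_linear([p[0],p[1],.13],vel=.25)
r.move_to([.35,.12,.12],quat(150))
r.set_gripper(0.0)
snap('scene','s14');snap('top','t14');crop('s14',140,140,340,260,4,'s14d');print(r.current_t())
for t in('t14','s14'):
    d=load(t);C=cloud(d);I=d['pixels'].astype(int);R,G,B=I[...,0],I[...,1],I[...,2]
    yb=(R>130)&(R>B+60)&(G>B+50)&(abs(C[...,2]-.069)<.006)&(np.hypot(C[...,0]-.549,C[...,1]+.19)<.06)
    print(yb.sum(),cv2.minEnclosingCircle(C[yb][:,:2].astype(np.float32)),C[yb][:,2].mean())
    ga=(R>150)&(R>B+70)&(G>B+60)&(C[...,0]<.5)&(C[...,0]>.3)&(C[...,1]>.03)&(C[...,1]<.3)&(C[...,2]>.03)&(C[...,2]<.06)
    if ga.sum()>20: P=C[ga];print('gate',P[P[:,1].argmax()],P[P[:,1].argmin()])
print(tips('s14'))
```

```text
28.55
237 ((0.5491987466812134, -0.1851746290922165), 0.028017736971378326) 0.06779611051441593
gate [0.464 0.205 0.043] [0.379 0.058 0.05 ]
306 ((0.5500964522361755, -0.18884459137916565), 0.02866276353597641) 0.06811061919820541
gate [0.471 0.209 0.059] [0.38  0.048 0.045]
(array([0.134, 0.135, 0.138, 0.139, 0.139, 0.14 , 0.14 , 0.14 , 0.142,
       0.142, 0.143, 0.143]), array([0.188, 0.209]))
```

View pics/s14d.png

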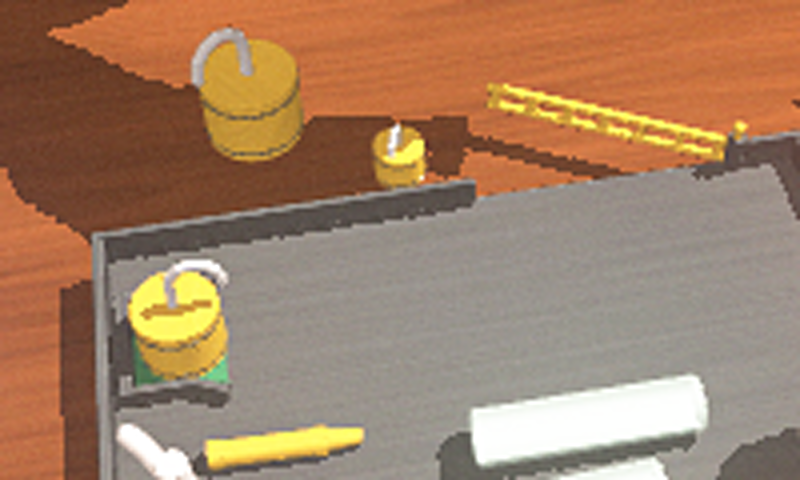

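The weight sits home at about (0.550,-0.187). Now I push the gate shut with closed fingers.

Run:
```python
from h import *
np.set_printoptions(precision=3,suppress=True)
piv=np.array([.467,.209])
def pose(phi,off,rad=.135,z=.022):
    a=np.radians(phi); return [*(piv+rad*np.array([-np.sin(a),-np.cos(a)])+off*np.array([-np.cos(a),np.sin(a)])),z]
r.move_to(pose(29,.04,z=.08),quat(-29))
r.move_linear(pose(29,.04),vel=.15); print(r.current_contact_force())
r.move_linear(pose(29,.016),vel=.1)
for phi in (24,18,12,6,2):
    r.move_linear(pose(phi,.014),quat(-phi),vel=.1); f=r.current_contact_force(); print(phi,f)
    if np.hypot(*f[:2])>15: break
else:
    for dx in np.arange(0,.009,.0015):
        p=pose(0,.014); p[0]+=dx-.001
        r.move_linear(p,quat(0),vel=.05); r.sleep(.05); f=r.current_contact_force(); print(dx,f,r.current_tool_pos())
        if np.hypot(*f[:2])>6: break
snap('scene','s15');crop('s15',220,130,350,220,6,'s15d');print(r.current_t())
```

```text
[-0.326 -0.09   0.067]
24 [-0.972  0.874  0.007]
18 [-0.771  0.738 -0.806]
12 [-0.829  1.004 -0.342]
6 [-0.919 -0.916 -0.326]
2 [ 1.176 -0.962  0.081]
0.0 [-0.478  0.731 -0.396] [0.452 0.074 0.022]
0.0015 [-6.232  0.261  3.271] [0.452 0.074 0.022]
34.15
```

View pics/s15d.png

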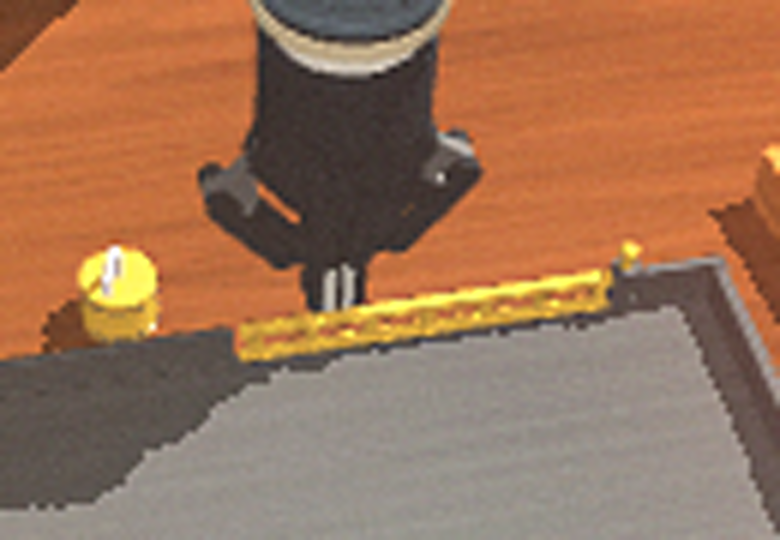

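The gate looks in line with the rail, and the force rose to about 6 N. I'll back off and measure.

Run:
```python
from h import *
np.set_printoptions(precision=3,suppress=True)
p=r.current_tool_pos()
r.move_linear([p[0]-.03,p[1],p[2]],vel=.1); r.move_linear([p[0]-.05,p[1],.12],vel=.2)
r.move_to([.2,.35,.22],quat(0)); r.sleep(.2)
snap('scene','s16');snap('top','t16');print(r.current_t(),r.current_contact_force())
for t in('t16','s16'):
    d=load(t);C=cloud(d);I=d['pixels'].astype(int);R,G,B=I[...,0],I[...,1],I[...,2]
    ga=(R>130)&(R>B+60)&(G>B+50)&(C[...,0]<.5)&(C[...,0]>.44)&(C[...,1]>.02)&(C[...,1]<.2)&(C[...,2]>.035)&(C[...,2]<.052)
    P=C[ga];l=np.polyfit(P[:,1],P[:,0],1);print('gate',len(P),l,np.polyval(l,[.025,.209]))
    ra=(abs(R-B)<30)&(C[...,0]<.5)&(C[...,0]>.44)&(C[...,1]>-.2)&(C[...,1]<.015)&(C[...,2]>.043)&(C[...,2]<.052)
    P=C[ra];l=np.polyfit(P[:,1],P[:,0],1);print('rail',len(P),l,np.polyval(l,[.015]))
    yb=(R>130)&(R>B+60)&(G>B+50)&(abs(C[...,2]-.069)<.006)&(np.hypot(C[...,0]-.549,C[...,1]+.19)<.06)
    print(cv2.minEnclosingCircle(C[yb][:,:2].astype(np.float32)))
```

```text
36.9083 [0.032 0.109 0.308]
gate 133 [0.007 0.465] [0.465 0.467]
rail 151 [0.004 0.465] [0.465]
((0.5495563745498657, -0.1851940006017685), 0.028328917920589447)
gate 187 [0.003 0.467] [0.467 0.468]
rail 164 [0.002 0.467] [0.467]
((0.5494462251663208, -0.1873631477355957), 0.028572915121912956)
```

View pics/s16.png

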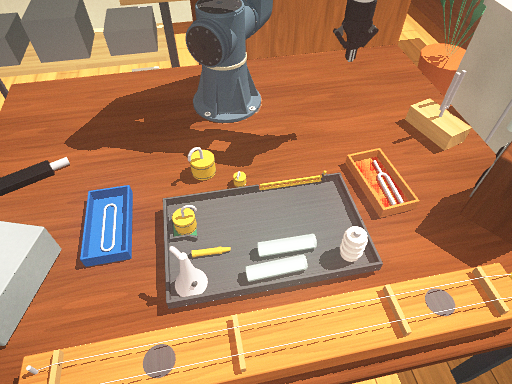

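View pics/t16.png

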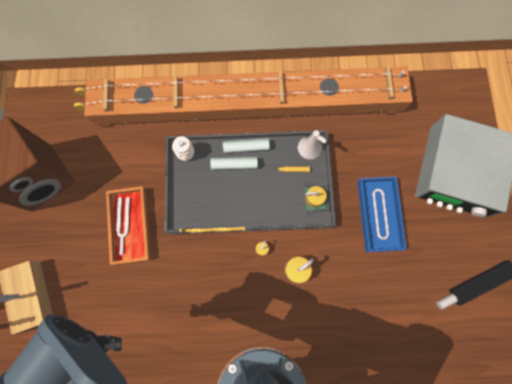

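Both views show the link flat in the tray (scene (110,228)), the weight in the bay (185,220), the gate in line with the rail (within 0.005 rad) and the bystanders where they started.

```bash
python3 -c "
from h import *
print(r.hand_in(), r.current_t())"
```

```text
the job is handed in; nothing more can be done
the job is handed in; nothing more can be done
```

The job is handed in, at about 37 s on the robot's clock; no verdict is reported. I twisted the link about 71° under the hook, lifted it straight off and laid it in the blue tray. Then I carried the weight upright into the bay and pushed the gate shut.

**Last checks:**
- **Link:** it lies flat in the tray, about 4 mm from the tray's centre both along and across.
- **Weight:** it stands about 3–5 mm from my estimate of the bay point (0.549, -0.190); the limit is 16 mm.
- **Gate:** it lines up with the fixed rail to within about 0.005 rad; the limit is 0.06 rad.
- **Bystanders and fork:** they look unmoved in both camera views; I did not measure them.
- **Robot:** it was clear of everything when I handed in.

**What disagreed:** the fingertips stood about 35–45 mm higher than the reported TCP and `r.finger_overhang` imply. I noticed this at the first approach, when the jaws closed above the link without touching it. After that I set every height from the camera depth and the contact force.

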